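# Press both end plugs of a rack tube home against the bench stop

## Task

Press the two loose plastic end plugs fully home into the aluminium tube: push one end against the brass nose of the steel bench stop, turn the tube end for end and do the other. Press the plugs only on the stop, never with the gripper, and firmly but without ramming; then lay the tube down (do not drop it) flat in the green tray, in the free space beside the finished tube and lined up with it. Leave the finished tube, the bowl and the dish where they are.

Things in the scene. Friction and masses are not known exactly. Their poses are not given: they have to be found in the camera images.
- tube: workpiece: loose square aluminium tube, 140 mm long, 40 x 40 mm, 0.22 to 0.5 kg. Origin at its centre, x along its length, red plug at the +x end, blue plug at the -x end. Starts lying on a cork mat 4 mm thick, z up, at any yaw. Grip it across its width near the middle, hard enough (some 40 N) not to slip when its ends are pressed.
- plug_red (a joint): how far the red plug is pushed in (m): 0 = flange 12 mm off the tube's end, 0.012 = fully home, flange tight on the tube's end; starts at 0 to 0.004. Stiff friction fit, stays where it is left: moves at about 5 N, rising to 8 N just before home; then it bottoms and the force climbs steeply. Home means within 1.7 mm of fully in.
- plug_blue (a joint): how far the blue plug has been pushed in (m): same fit and same values as plug_red, at the other end
- plug_red_face (a point): centre of the outer face of the red plug's flange (38 x 38 mm, 5 mm thick); 75 mm from the tube's centre when the plug is home, 87 mm when it is at 0
- plug_blue_face (a point): the same point on the blue plug, at the other end
- stop: bench stop: dark steel bracket screwed down, upright plate 80 mm wide, 54 mm high. A rigid brass nose, 30 mm diameter, centre 27 mm up, stands out of its front on a screw, set anew each time to 8 to 48 mm and not measured: find it by touch or sight. Over 40 N is ramming. Origin on the bench under the plate's front; the nose points along -x, so push along +x. The bench before it is free.
- tray: fixed green open tray, outside 210 (x) x 200 (y) x 22 mm high, walls and floor 5 mm. Origin under its centre. The finished tube lies along x some 45 mm to the -y side; the free space is on the +y side (tube centre best 45 mm to +y, 25 mm above the origin). Tray and mat may stand on either side of the bench.
- done_tube: a finished tube in the tray, the same size, both plugs home, loose; origin at its centre, x along its length. Leave it where it is (within 15 mm).
- bowl: terracotta bowl, 100 mm across, 60 mm high, a bystander to be left where it is (within 20 mm)
- dish: small blue dish, 84 mm across, 35 mm high, a bystander to be left where it is (within 20 mm)

How it is judged:
By the outcome, as a careful person would: the job done as asked, in the order asked, and still so for the second after the job is handed in, with the robot touching nothing.
It also fails if it takes over 69 s, if anything falls off the work surface, if the arm or the gripper's body presses on something with over 40 N, if the wrist force passes 120 N, or if a joint passes its speed limit or range.

## Robot

A 7-joint arm with a two-finger parallel gripper is mounted at the origin on the work surface. World frame = base frame: x ahead of the robot, y to its left, z up, the work surface at z = 0. Lengths are in m, angles in rad, forces in N, time in s.
With the tool pointing down it reaches from about 0.4 to 0.875 m from the base axis. Payload 4.4 kg.
Tool frame: the origin (TCP) lies between the finger pads; the fingertips stand 25 mm ahead of it and the grasp point (between the pads) lies 6 mm ahead of it; z points along the fingers, y is the line along which they close (so a half turn about z gives the same grasp; the last joint's range is limited). The gripper opens to 85 mm and grips with 20 to 120 N. Pads are 22 mm wide; open, the fingers measure 114 mm over their backs; the gripper's body (76 mm by 85 mm) begins 54 mm behind the grasp point. The pads swing forward as they close: fully open they stand 13 mm farther back than shut.
Start: joints at [1.116, 0.628, 0.038, 1.517, -0.027, 0.996, -0.02], TCP at [0.246, -0.601, 0.256] pointing down, gripper open.
Joint ranges: [-3.06, 3.06], [-0.37, 2.12], [-1.25, 1.32], [0.18, 2.47], [-1.1, 4.24], [0.23, 1.98], [-2.94, 2.94]. Speed limits (rad/s): [2.57, 2.57, 3.14, 3.14, 3.14, 3.14, 3.14].

## Interface

Orientations are given as a unit quaternion [w, x, y, z].
In Python, from rig import r, viewer, job gives the robot as it stands. The module is installed in compiled form; this text tells all that it offers.
- The arm moves only by the shell command python3 -m jog 'ROWS' [FORCE]. ROWS is JSON, a list of rows, each an object with "translation": the shift along the tool's x, y, z in units of 25 mm (1.0 is 25 mm), a list of three; "rotation": the turn, a rotation vector about the tool's x, y, z in units of 8 degrees (1.0 is 8 degrees), a list of three; "claw": the opening in per cent of the stroke, from 0 (shut) to 100 (fully open). In form: [{"translation": [tx, ty, tz], "rotation": [ax, ay, az], "claw": claw}, ...]. A call has exactly 5 rows; each row is the pose to reach, as a shift and turn from the pose commanded when the call began, along the tool's axes at that moment; what a row does not reach only later rows make up. A row lasts 1/10 s, in which the tool goes at most 50 mm and 8.59 degrees, less where a joint would pass 70% of its speed; a pose out of reach is approached as far as the arm can. A call with a gripper value outside its range is refused whole. The fingers move at their own pace and stop on an object; FORCE is the grip in N (left out, the last holds). Time passes only in rows, so rows that repeat a pose let the fingers close, or fill a call up. It gives the time, the measured TCP pose, the force, the opening and the grip force at its end, in the units of the state.
- r.get_state(): the state, without advancing time (a new reading comes with each control period).
- viewer.snapshot(name): name is "scene" or "top" or "wrist"; returns the picture (384x512x3 uint8, red, green, blue); there is no depth.
- viewer.camera_info(name): a dict with "K" (3x3 intrinsics, pixels), "extrinsics" (4x4, takes a point from camera to world coordinates). Camera axes: x right, y up, looking along -z (the intrinsics and any distortion apply to the point x, -y, -z); pixel columns grow to the right and rows downward; lengths in m; the calibration is good to about 2 mm. A picture is of the moment at which its call begins: read the wrist's pose just before it. camera_info takes no time and is no camera call; for the wrist camera it gives the pose at the moment of the call.
- job.sign_off(): hands the job in; it is judged then, once.
The state is a dict: "time": time; "joint_pos": joint angles; "joint_vel": joint speeds; "joint_torque": joint torques, N m; "eef_pos": TCP position; "eef_rot": TCP orientation; "wrist_force": force on the tool from outside, world axes, zero at the start; "torque": the same for the moment, N m; "opening": finger opening in m; "grasp_force": force on a finger pad.
Only numpy, scipy, OpenCV 4.12 (cv2) and the standard library are available. Lean on these libraries where they do the work, as an engineer would, in place of code of your own. Each camera call takes 0.05 s, during which the arm holds its last target. There are 200 camera calls.

## Working session

There is one attempt and no reset: what is moved stays moved. The work goes in short steps, Python scripts to look and compute and a shell command to move; the robot and the scene stay as the last step left them, time stands still between calls to the robot, and variables do not carry over. Pictures are saved under pics/ and viewed, at most 12 in all, crops included, and the job is handed in when it is done.

```bash
mkdir -p pics; cat > h.py <<'E'
import numpy as np, cv2
from rig import r, viewer, job
from scipy.spatial.transform import Rotation as R
def cam(n):
    c=viewer.camera_info(n); return np.array(c["K"]),np.array(c["extrinsics"]),c
def px2w(n,u,v,z,ce=None):
    K,E=ce if ce else cam(n)[:2]
    d=np.linalg.inv(K)@[u,v,1]; d=E[:3,:3]@[d[0],-d[1],-d[2]]
    o=E[:3,3]; return o+d*(z-o[2])/d[2]
def w2px(n,p,ce=None):
    K,E=ce if ce else cam(n)[:2]
    q=E[:3,:3].T@(np.array(p)-E[:3,3]); q=K@[q[0],-q[1],-q[2]]; return q[:2]/q[2]
def rot(): 
    q=r.get_state()["eef_rot"]; return R.from_quat([q[1],q[2],q[3],q[0]])
def go(p,xdir=None):
    "shift in tool units to world p, and yaw turn so tool y along given world dir"
    s=r.get_state(); print("shift",np.round(rot().inv().apply(np.array(p)-s["eef_pos"])/0.025,3))
def snap(n,f,crop=None,k=1):
    im=viewer.snapshot(n)[:,:,::-1]
    if crop: a,b,c,d=crop; im=im[b:d,a:c]
    cv2.imwrite("pics/"+f,cv2.resize(im,None,fx=k,fy=k,interpolation=cv2.INTER_CUBIC))
E
python3 - <<'E'
from h import *
s=r.get_state(); print({k:np.round(v,3) for k,v in s.items()}); print(rot().as_matrix().round(3))
for n in("top","scene"): print(cam(n)[2])
snap("top","a.png",k=1.5); snap("scene","b.png",k=1.5)
E
```

```text
{'time': np.float64(0.0), 'joint_pos': array([ 1.116,  0.629,  0.038,  1.518, -0.027,  0.996, -0.02 ]), 'joint_vel': array([ 0.   ,  0.002, -0.   ,  0.001,  0.002, -0.001,  0.001]), 'joint_torque': array([-1.0000e-03, -5.6341e+01,  1.2270e+00, -1.9344e+01,  1.1000e-02,
        1.0000e-02, -0.0000e+00]), 'eef_pos': array([ 0.246, -0.601,  0.255]), 'eef_rot': array([-0.001,  0.981,  0.193, -0.   ]), 'wrist_force': array([-0.175, -0.599, -0.598]), 'torque': array([ 0.005, -0.013, -0.004]), 'grasp_force': np.float64(0.0), 'opening': np.float64(0.086)}
[[ 0.925  0.379 -0.001]
 [ 0.379 -0.925  0.002]
 [-0.    -0.002 -1.   ]]
{'K': array([[470.26273519,   0.        , 253.71743371],
       [  0.        , 470.26273519, 192.68909379],
       [  0.        ,   0.        ,   1.        ]]), 'extrinsics': array([[-0.07448088,  0.97661702, -0.20167251,  0.29965978],
       [-0.99721742, -0.07229979,  0.01817018,  0.031448  ],
       [ 0.00316442,  0.20246467,  0.97928446,  1.24467854],
       [ 0.        ,  0.        ,  0.        ,  1.        ]])}
{'K': array([[398.23848571,   0.        , 248.3644532 ],
       [  0.        , 398.23848571, 183.61681573],
       [  0.        ,   0.        ,   1.        ]]), 'extrinsics': array([[ 0.31923656, -0.77242816,  0.54903803,  1.23607665],
       [ 0.94759766,  0.26758572, -0.17451809, -0.17184164],
       [-0.01211205,  0.5759797 ,  0.81737426,  1.03858728],
       [ 0.        ,  0.        ,  0.        ,  1.        ]])}
```

View pics/a.png

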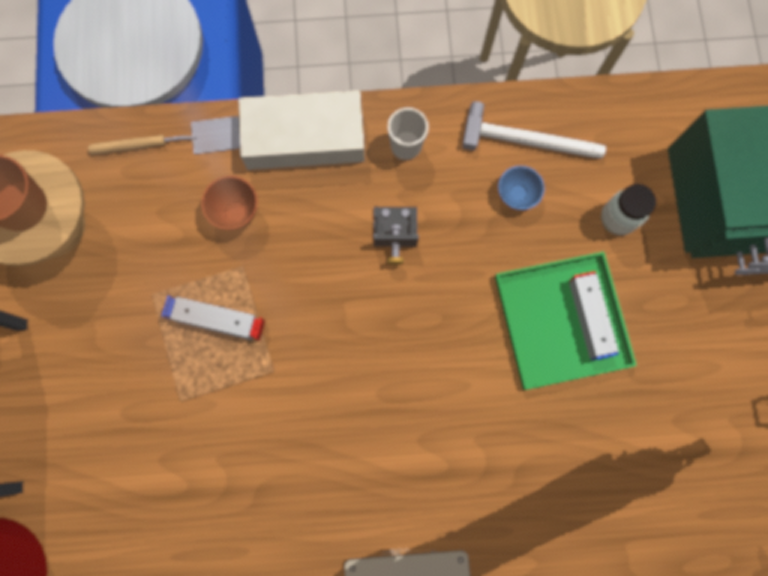

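View pics/b.png

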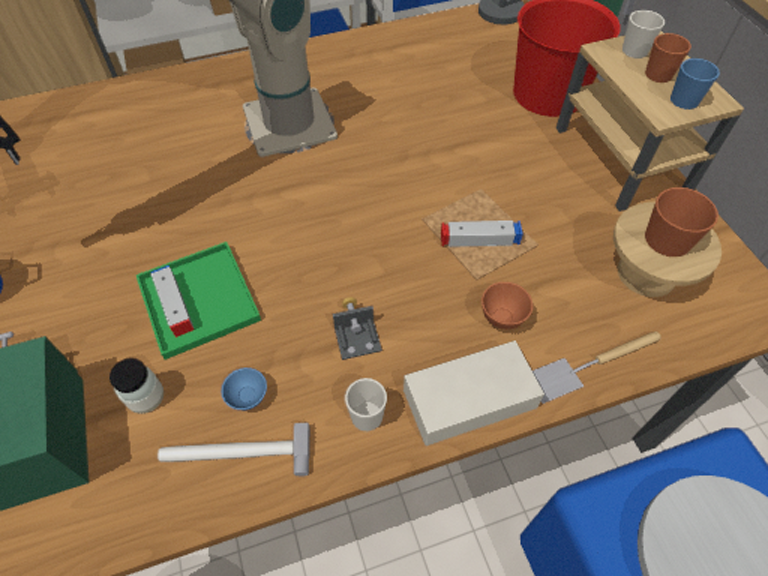

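```bash
python3 - <<'E'
from h import *
im=viewer.snapshot("top")[:,:,::-1]
a=cv2.resize(im[175:270,95:185],None,fx=5,fy=5,interpolation=cv2.INTER_CUBIC)
b=cv2.resize(im[125:185,235:295],None,fx=5,fy=5,interpolation=cv2.INTER_CUBIC)
c=np.zeros((475,750,3),np.uint8); c[:475,:450]=a; c[:300,450:750]=b
cv2.imwrite("pics/c.png",c)
cv2.imwrite("pics/d.png",cv2.resize(im[160:265,320:430],None,fx=5.5,fy=5.5,interpolation=cv2.INTER_CUBIC))
E
```

```text
(no output)
```

View pics/c.png

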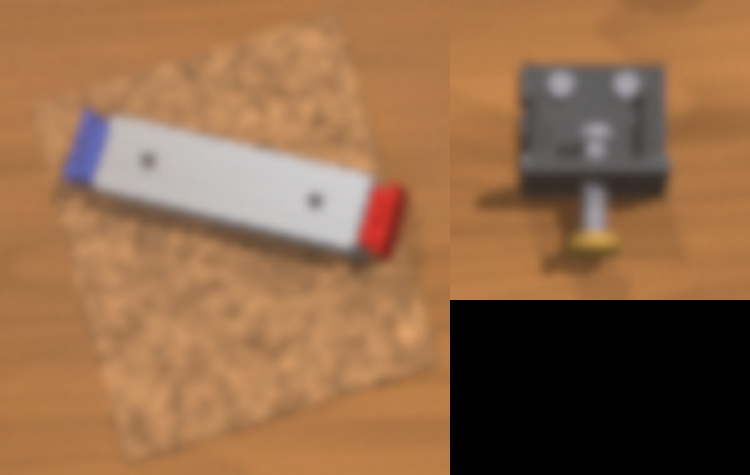

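View pics/d.png

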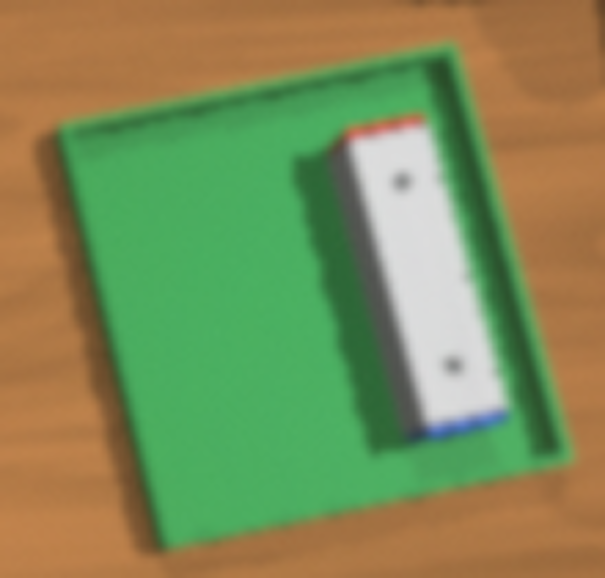

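```bash
cat > m.py <<'E'
from h import *
ce=cam("top")[:2]
def C(x,y,z): return px2w("top",x/5+95-.4,y/5+175-.4,z,ce)
def S(x,y,z): return px2w("top",(x-450)/5+235-.4,y/5+125-.4,z,ce)
def T(x,y,z): return px2w("top",x/5.5+320-.4,y/5.5+160-.4,z,ce)
def yaw(d): return np.degrees(np.arctan2(d[1],d[0]))
tl,bl,tr,br=[C(*p,.044) for p in((112,116),(96,188),(374,178),(358,250))]
print("tube c",(tl+bl+tr+br)/4,"L",np.linalg.norm(tr-tl),np.linalg.norm(br-bl),"W",np.linalg.norm(tl-bl),"yaw",yaw(tr-tl+br-bl))
h=[C(148,160,.044),C(315,201,.044)]; print("holes c",sum(h)/2,"yaw",yaw(h[1]-h[0]))
b=(C(85,108,.043)+C(67,182,.043))/2; rr=(C(405,188,.043)+C(387,258,.043))/2; c=(tl+bl+tr+br)/4
print("faces dist",np.linalg.norm(b-c),np.linalg.norm(rr-c))
l,q=S(520,171,.054),S(667,170,.054); print("plate",l,q,np.linalg.norm(l-q),"normal yaw",yaw(q-l)+90,"mid",(l+q)/2)
print("nose",S(594,252,.04),"sides",S(570,242,.027),S(617,242,.027))
t=[T(*p,.022) for p in((60,128),(455,42),(575,460),(165,548))]; tc=sum(t)/4
print("tray",tc,[np.linalg.norm(t[i]-t[i-1]) for i in range(4)],"x yaw",yaw(t[0]-t[3]+t[1]-t[2]),yaw(t[0]-t[1]+t[3]-t[2])-90)
d=[T(*p,.045) for p in((350,138),(422,122),(505,415),(428,432))]
print("done",sum(d)/4,"yaw",yaw(d[0]-d[3]+d[1]-d[2]),np.linalg.norm(d[0]-d[3]),np.linalg.norm(d[0]-d[1]))
E
python3 m.py
```

```text
tube c [0.5197169  0.30190708 0.044     ] L 0.14110518863833535 0.1402073495057798 W 0.038370776075769865 yaw -107.58349648307575
holes c [0.52107199 0.30359242 0.044     ] yaw -108.06049222642366
faces dist 0.0858482025840324 0.08641822334321857
plate [0.63642922 0.01598506 0.054     ] [ 0.63129246 -0.06102611  0.054     ] 0.07718229506923183 normal yaw -3.816062444537252 mid [ 0.63386084 -0.02252053  0.054     ]
nose [ 0.5933577  -0.01991079  0.04      ] sides [ 0.60294398 -0.00812756  0.027     ] [ 0.60109618 -0.03313473  0.027     ]
tray [ 0.47444912 -0.31012839  0.022     ] [np.float64(0.20656185536113772), np.float64(0.19931050129291178), np.float64(0.20867699116364422), np.float64(0.19998135466383493)] x yaw 7.729143102790233 7.95495219082035
done [ 0.47474293 -0.35738633  0.045     ] yaw 7.540885169784216 0.14288332614773416 0.03563936031649887
```

Top view (original pixels): the tube is centred near (142,212) with blue at the left end and red at the right. The nose tip is at about (264,175). The tray is at about (377,214), with its free side on the left. Sizes agree with the ones given to within 3 mm. Next I move above the tube.

```bash
python3 -m jog '[{"translation":[1.0,-1.1,0],"rotation":[0,0,0],"claw":100},{"translation":[2.2,-2.6,0],"rotation":[0,0,0],"claw":100},{"translation":[3.4,-4.1,0],"rotation":[0,0,0],"claw":100},{"translation":[4.6,-5.6,0],"rotation":[0,0,0],"claw":100},{"translation":[5.8,-7.1,0],"rotation":[0,0,0],"claw":100}]'
python3 -m jog '[{"translation":[1.2,-1.5,0],"rotation":[0,0,0],"claw":100},{"translation":[2.4,-3.0,0],"rotation":[0,0,0],"claw":100},{"translation":[3.6,-4.5,0],"rotation":[0,0,0],"claw":100},{"translation":[4.8,-6.0,0],"rotation":[0,0,0],"claw":100},{"translation":[6.0,-7.5,0],"rotation":[0,0,0],"claw":100}]'
python3 -m jog '[{"translation":[1.2,-1.5,0],"rotation":[0,0,0],"claw":100},{"translation":[2.4,-3.0,0],"rotation":[0,0,0],"claw":100},{"translation":[3.6,-4.5,0],"rotation":[0,0,0],"claw":100},{"translation":[4.8,-6.0,0],"rotation":[0,0,0],"claw":100},{"translation":[6.0,-7.5,0],"rotation":[0,0,0],"claw":100}]'
python3 -m jog '[{"translation":[1.2,-1.5,0],"rotation":[0,0,-1],"claw":100},{"translation":[2.4,-3.0,0],"rotation":[0,0,-2],"claw":100},{"translation":[3.6,-4.4,0],"rotation":[0,0,-3],"claw":100},{"translation":[4.8,-5.8,0],"rotation":[0,0,-4],"claw":100},{"translation":[6.0,-7.2,0],"rotation":[0,0,-5],"claw":100}]'
cat >> h.py <<'E'
def goal(x,y,z,yw):
    s=r.get_state(); m=rot().as_matrix(); a=np.degrees(np.arctan2(m[1,0],m[0,0]))
    d=(yw-a+180)%360-180
    print("t",round(float(s["time"]),2),"pos",s["eef_pos"].round(4),"yaw",a.round(2),"tilt",m[:2,2].round(4),"F",s["wrist_force"].round(1),"grip",s["grasp_force"].round(1),"op",s["opening"].round(4),"j",s["joint_pos"].round(2))
    go((x,y,z)); print("rot z",round(-d/8,3))
E
python3 -c "
from h import *
goal(.5205,.303,.13,72.2)"
```

```text
time: 0.65
eef_pos: [0.3135, -0.3803, 0.2562]
eef_rot: [-0.0, 0.981, 0.193, 0.0]
wrist_force: [1.1, 0.5, -0.2]
opening: 0.0854
grasp_force: 0.0
time: 1.15
eef_pos: [0.3812, -0.1501, 0.2564]
eef_rot: [0.0, 0.981, 0.193, 0.0]
wrist_force: [1.4, -0.5, 0.0]
opening: 0.0858
grasp_force: 0.0
time: 1.65
eef_pos: [0.449, 0.0804, 0.2564]
eef_rot: [0.0, 0.981, 0.193, 0.0]
wrist_force: [0.6, -0.3, 0.3]
opening: 0.0856
grasp_force: 0.0
time: 2.15
eef_pos: [0.5196, 0.3036, 0.2562]
eef_rot: [0.0, 0.854, 0.52, -0.0]
wrist_force: [1.2, 0.3, 0.4]
opening: 0.0856
grasp_force: 0.0Traceback (most recent call last):
  File "<string>", line 3, in <module>
    goal(.5205,.303,.13,72.2)
    ~~~~^^^^^^^^^^^^^^^^^^^^^
  File "h.py", line 25, in goal
    print("t",round(float(s["time"]),2),"pos",s["eef_pos"].round(4),"yaw",a.round(2),"tilt",m[:2,2].round(4),"F",s["wrist_force"].round(1),"grip",s["grasp_force"].round(1),"op",s["opening"].round(4),"j",s["joint_pos"].round(2))
                                                                                                                                                  ^^^^^^^^^^^^^^^^^^^^^^
AttributeError: 'float' object has no attribute 'round'
```

```bash
python3 -m jog '[{"translation":[0,0,0.8],"rotation":[0,0,-0.5],"claw":100},{"translation":[0,0,2],"rotation":[0,0,-1.25],"claw":100},{"translation":[0,0,3.2],"rotation":[0,0,-1.25],"claw":100},{"translation":[0,0,4],"rotation":[0,0,-1.25],"claw":100},{"translation":[0,0,4],"rotation":[0,0,-1.25],"claw":100}]' >/dev/null
sed -i 's/s\["grasp_force"\].round(1)/np.round(s["grasp_force"],1)/;s/s\["opening"\].round(4)/np.round(s["opening"],4)/' h.py
python3 -c "
from h import *
goal(.5205,.303,.036,72.2); c=cam('wrist'); np.savez('w.npz',K=c[0],E=c[1]); snap('wrist','e.png',k=1.5)"
```

```text
t 2.65 pos [0.5175 0.3004 0.1532] yaw 72.28 tilt [-0.0056 -0.0037] F [-1.   0.3  0. ] grip 0.0 op 0.0852 j [-0.39  0.7  -0.29  1.75  0.27  0.74 -1.13]
shift [0.159 0.103 4.687]
rot z 0.01
```

View pics/e.png

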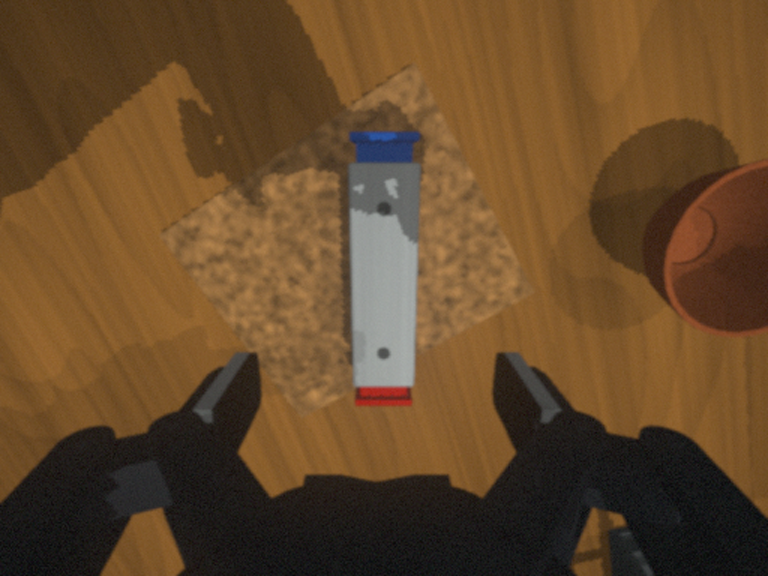

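The wrist view shows the tube upright in the picture, parallel to the fingers. Its holes are at (384,208) and (384,353), and its ends at rows 164 and 387 (1.5x pixels).

```bash
python3 -c "
from h import *
w=np.load('w.npz'); ce=(w['K'],w['E'])
f=lambda u,v,z=.044: px2w('wrist',(u+.5)/1.5-.5,(v+.5)/1.5-.5,z,ce)
a,b=f(384,208),f(384,353); print((a+b)/2, np.degrees(np.arctan2(*(a-b)[1::-1])))
a,b=f(384.5,164),f(384,387); print((a+b)/2, np.linalg.norm(a-b), np.degrees(np.arctan2(*(a-b)[1::-1])))
goal(.5205,.303,.036,72.2)"
```

```text
[0.52270072 0.30244707 0.044     ] 72.58782781824445
[0.5227244  0.30206432 0.044     ] 0.13945167791005778 72.47514564837462
t 2.7 pos [0.5186 0.3013 0.1551] yaw 72.28 tilt [-0.0027 -0.0017] F [-0.9  0.5 -0.5] grip 0.0 op 0.0854 j [-0.39  0.7  -0.29  1.75  0.27  0.74 -1.13]
shift [0.099 0.063 4.764]
rot z 0.01
```

```bash
python3 -m jog '[{"translation":[0,0.08,0.8],"rotation":[0,0,0],"claw":100},{"translation":[0,0.08,2],"rotation":[0,0,0],"claw":100},{"translation":[0,0.08,3.2],"rotation":[0,0,0],"claw":100},{"translation":[0,0.08,4.2],"rotation":[0,0,0],"claw":100},{"translation":[0,0.08,4.7],"rotation":[0,0,0],"claw":100}]' 60
python3 -m jog '[{"translation":[0,0,0.1],"rotation":[0,0,0],"claw":100},{"translation":[0,0,0.1],"rotation":[0,0,0],"claw":70},{"translation":[0,0,0.1],"rotation":[0,0,0],"claw":50},{"translation":[0,0,0.1],"rotation":[0,0,0],"claw":20},{"translation":[0,0,0.1],"rotation":[0,0,0],"claw":20}]' 60
python3 -m jog '[{"translation":[0,0,0],"rotation":[0,0,0],"claw":20},{"translation":[0,0,0],"rotation":[0,0,0],"claw":20},{"translation":[0,0,0],"rotation":[0,0,0],"claw":20},{"translation":[0,0,0],"rotation":[0,0,0],"claw":20},{"translation":[0,0,0],"rotation":[0,0,0],"claw":20}]' 60
python3 -c "
from h import *
goal(.5205,.303,.1,72.2)"
```

```text
time: 3.2
eef_pos: [0.5213, 0.3013, 0.0383]
eef_rot: [0.0, 0.808, 0.59, -0.0]
wrist_force: [0.1, 0.9, -1.0]
opening: 0.0854
grasp_force: 0.0
time: 3.7
eef_pos: [0.5221, 0.3018, 0.0378]
eef_rot: [0.0, 0.808, 0.59, 0.001]
wrist_force: [-0.0, -0.5, 5.6]
opening: 0.0393
grasp_force: 62.8
time: 4.2
eef_pos: [0.522, 0.3018, 0.0378]
eef_rot: [0.0, 0.808, 0.59, 0.001]
wrist_force: [-0.2, -0.1, 6.0]
opening: 0.0392
grasp_force: 62.8
t 4.2 pos [0.522  0.3018 0.0378] yaw 72.27 tilt [0.002  0.0012] F [-0.2 -0.1  6. ] grip 62.8 op 0.0392 j [-0.44  0.87 -0.22  1.79  0.34  0.52 -1.19]
shift [ 0.03  -0.069 -2.488]
rot z 0.009
```

```bash
python3 -m jog '[{"translation":[0,0,-0.3],"rotation":[0,0,0],"claw":20},{"translation":[0,0,-1],"rotation":[0,0,0],"claw":20},{"translation":[0,0,-1.8],"rotation":[0,0,0],"claw":20},{"translation":[0,0,-2.6],"rotation":[0,0,0],"claw":20},{"translation":[0,0,-3],"rotation":[0,0,0],"claw":20}]' 60
python3 -m jog '[{"translation":[-0.7,0.1,0],"rotation":[0,0,0],"claw":20},{"translation":[-2,0.3,0],"rotation":[0,0,0],"claw":20},{"translation":[-3.3,0.5,0],"rotation":[0,0,0],"claw":20},{"translation":[-4.7,0.8,0],"rotation":[0,0,0],"claw":20},{"translation":[-6,1,0],"rotation":[0,0,0],"claw":20}]' 60
python3 -m jog '[{"translation":[-1.4,0.2,0],"rotation":[0,0,1],"claw":20},{"translation":[-2.8,0.4,0],"rotation":[0,0,2],"claw":20},{"translation":[-4.2,0.6,0],"rotation":[0,0,3],"claw":20},{"translation":[-5.6,0.9,0],"rotation":[0,0,4],"claw":20},{"translation":[-6.5,1.1,0],"rotation":[0,0,5],"claw":20}]' 60
python3 -m jog '[{"translation":[0,0,0],"rotation":[0,0,1],"claw":20},{"translation":[0,0,0],"rotation":[0,0,2],"claw":20},{"translation":[0,0,0],"rotation":[0,0,3],"claw":20},{"translation":[0,0,0],"rotation":[0,0,4],"claw":20},{"translation":[0,0,0],"rotation":[0,0,4.55],"claw":20}]' 60
python3 -c "
from h import *
im=viewer.snapshot('top')[:,:,::-1]
cv2.imwrite('pics/f.png',cv2.resize(im[120:230,215:315],None,fx=5,fy=5,interpolation=cv2.INTER_CUBIC))
goal(.476,-.012,.0408,-4)"
```

```text
time: 4.7
eef_pos: [0.5217, 0.3015, 0.113]
eef_rot: [0.0, 0.808, 0.59, 0.001]
wrist_force: [0.9, 0.4, -4.0]
opening: 0.0395
grasp_force: 61.5
time: 5.2
eef_pos: [0.4989, 0.1488, 0.1111]
eef_rot: [0.0, 0.808, 0.59, -0.0]
wrist_force: [1.3, -0.6, -3.9]
opening: 0.0391
grasp_force: 61.5
time: 5.7
eef_pos: [0.475, -0.0155, 0.1113]
eef_rot: [0.0, 0.962, 0.274, -0.001]
wrist_force: [-0.7, 0.1, -4.2]
opening: 0.039
grasp_force: 61.5
time: 6.2
eef_pos: [0.4759, -0.0122, 0.1112]
eef_rot: [-0.0, 0.999, -0.038, -0.0]
wrist_force: [0.1, 0.4, -4.4]
opening: 0.0391
grasp_force: 61.5
t 6.25 pos [ 0.4759 -0.0122  0.1112] yaw -4.46 tilt [-0.0005  0.    ] F [ 0.2 -0.6 -4.5] grip 61.5 op 0.0391 j [-0.06  0.63  0.05  2.12 -0.07  0.4  -1.61]
shift [ 0.005 -0.007  2.818]
rot z -0.057
```

View pics/f.png

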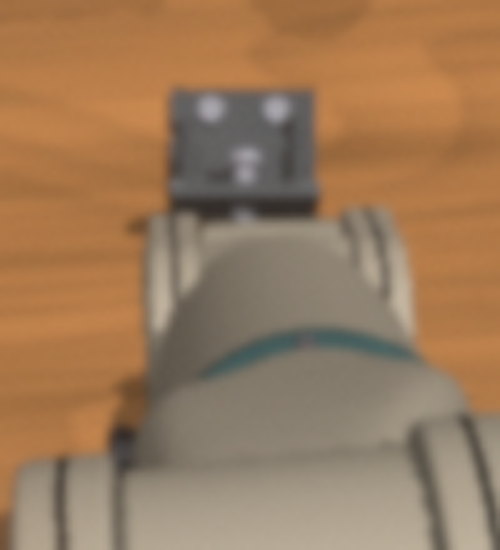

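The arm hides the nose from the top camera; only the stop plate at (245,190) shows. I lower, come nearer, and check with the wrist camera.

```bash
python3 -m jog '[{"translation":[0,0,0.5],"rotation":[0,0,-0.05],"claw":20},{"translation":[0,0,1.2],"rotation":[0,0,-0.05],"claw":20},{"translation":[0,0,2],"rotation":[0,0,-0.05],"claw":20},{"translation":[0,0,2.6],"rotation":[0,0,-0.05],"claw":20},{"translation":[0,0,2.82],"rotation":[0,0,-0.05],"claw":20}]' 60
python3 -m jog '[{"translation":[0.1,0,0],"rotation":[0,0,0],"claw":20},{"translation":[0.3,0,0],"rotation":[0,0,0],"claw":20},{"translation":[0.5,0,0],"rotation":[0,0,0],"claw":20},{"translation":[0.6,0,0],"rotation":[0,0,0],"claw":20},{"translation":[0.6,0,0],"rotation":[0,0,0],"claw":20}]' 60
python3 -c "
from h import *
c=cam('wrist'); np.savez('w2.npz',K=c[0],E=c[1]); snap('wrist','g.png',k=1.5)
goal(.506,-.014,.0408,-4)"
```

```text
time: 6.75
eef_pos: [0.4757, -0.0122, 0.0401]
eef_rot: [-0.0, 0.999, -0.032, -0.002]
wrist_force: [-0.6, 0.3, -2.9]
opening: 0.0387
grasp_force: 61.3
time: 7.25
eef_pos: [0.4928, -0.0134, 0.0419]
eef_rot: [-0.0, 0.999, -0.032, 0.0]
wrist_force: [-0.3, -0.0, -4.2]
opening: 0.0393
grasp_force: 61.3
t 7.3 pos [ 0.4921 -0.0134  0.0418] yaw -3.72 tilt [-0.0005  0.0001] F [-0.2 -0.2 -4.4] grip 61.3 op 0.0392 j [-0.05  0.78  0.03  2.1  -0.09  0.27 -1.58]
shift [ 0.556 -0.011  0.039]
rot z 0.035
```

View pics/g.png

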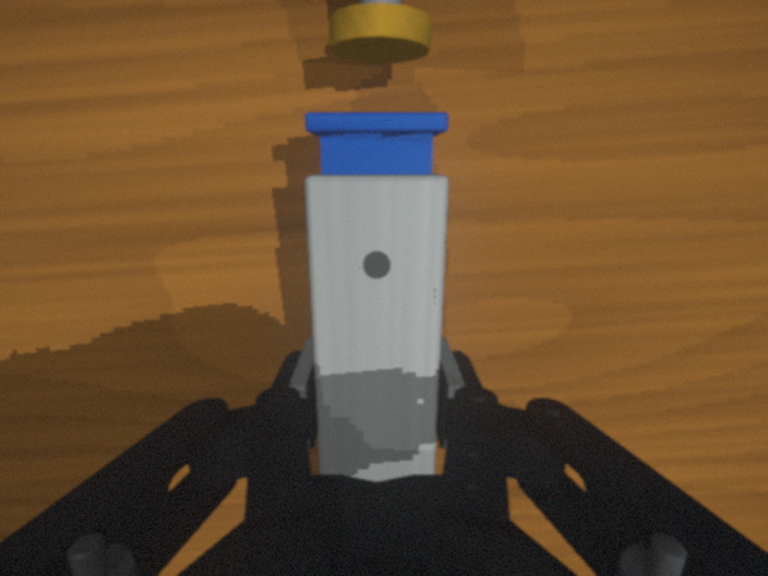

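The wrist view shows the blue plug, flange at row 113 and cols 306–448, pointing at the brass nose at cols 330–431 and centred to within 1 mm.

```bash
python3 -c "
from h import *
w=np.load('w2.npz'); ce=(w['K'],w['E'])
f=lambda u,v,z: px2w('wrist',(u+.5)/1.5-.5,(v+.5)/1.5-.5,z,ce)
print('nose bottom',f(380,63,.012),'sides',f(329,42,.027),f(431,42,.027)); print('plug',f(377,113,.047),f(306,118,.047),f(448,118,.047),'tube end',f(377,177,.048))"
```

```text
nose bottom [ 0.59894239 -0.02124466  0.012     ] sides [ 0.60230216 -0.00613998  0.027     ] [ 0.60033797 -0.03637885  0.027     ]
plug [ 0.57972189 -0.01892762  0.047     ] [ 5.79720826e-01 -2.43798123e-05  4.70000000e-02] [ 0.57727018 -0.03767693  0.047     ] tube end [ 0.56340585 -0.01786741  0.048     ]
```

```bash
python3 -m jog '[{"translation":[0.1,0,0],"rotation":[0,0,0],"claw":20},{"translation":[0.2,0,0],"rotation":[0,0,0],"claw":20},{"translation":[0.3,0,0],"rotation":[0,0,0],"claw":20},{"translation":[0.4,0,0],"rotation":[0,0,0],"claw":20},{"translation":[0.45,0,0],"rotation":[0,0,0],"claw":20}]' 60
python3 -m jog '[{"translation":[0.05,0,0],"rotation":[0,0,0],"claw":20},{"translation":[0.1,0,0],"rotation":[0,0,0],"claw":20},{"translation":[0.15,0,0],"rotation":[0,0,0],"claw":20},{"translation":[0.2,0,0],"rotation":[0,0,0],"claw":20},{"translation":[0.25,0,0],"rotation":[0,0,0],"claw":20}]' 60
python3 -m jog '[{"translation":[0.05,0,0],"rotation":[0,0,0],"claw":20},{"translation":[0.1,0,0],"rotation":[0,0,0],"claw":20},{"translation":[0.15,0,0],"rotation":[0,0,0],"claw":20},{"translation":[0.2,0,0],"rotation":[0,0,0],"claw":20},{"translation":[0.25,0,0],"rotation":[0,0,0],"claw":20}]' 60
python3 -c "
from h import *
goal(.52,-.0152,.0408,-4)"
```

```text
time: 7.8
eef_pos: [0.5034, -0.0141, 0.0414]
eef_rot: [0.0, 0.999, -0.032, -0.0]
wrist_force: [0.8, -0.4, -2.8]
opening: 0.0394
grasp_force: 61.3
time: 8.3
eef_pos: [0.5093, -0.0145, 0.0414]
eef_rot: [0.0, 0.999, -0.033, -0.001]
wrist_force: [-0.7, -0.1, -3.9]
opening: 0.0393
grasp_force: 61.3
time: 8.8
eef_pos: [0.5127, -0.0148, 0.041]
eef_rot: [-0.0, 0.999, -0.033, -0.003]
wrist_force: [-5.6, -0.1, -0.9]
opening: 0.0392
grasp_force: 61.7
t 8.8 pos [ 0.5127 -0.0148  0.041 ] yaw -3.73 tilt [-0.0067  0.0003] F [-5.6 -0.1 -0.9] grip 61.7 op 0.0392 j [-0.05  0.79  0.04  2.04 -0.08  0.32 -1.58]
shift [ 0.291 -0.003  0.007]
rot z 0.033
```

```bash
python3 -m jog '[{"translation":[0.05,0,0],"rotation":[0,0,0],"claw":20},{"translation":[0.1,0,0],"rotation":[0,0,0],"claw":20},{"translation":[0.15,0,0],"rotation":[0,0,0],"claw":20},{"translation":[0.2,0,0],"rotation":[0,0,0],"claw":20},{"translation":[0.25,0,0],"rotation":[0,0,0],"claw":20}]' 60
python3 -m jog '[{"translation":[0.03,0,0],"rotation":[0,0,0],"claw":20},{"translation":[0.06,0,0],"rotation":[0,0,0],"claw":20},{"translation":[0.09,0,0],"rotation":[0,0,0],"claw":20},{"translation":[0.12,0,0],"rotation":[0,0,0],"claw":20},{"translation":[0.15,0,0],"rotation":[0,0,0],"claw":20}]' 60
python3 -c "
from h import *
goal(.52,-.0152,.0408,-4)"
```

```text
time: 9.3
eef_pos: [0.5181, -0.0151, 0.0408]
eef_rot: [-0.0, 0.999, -0.033, -0.004]
wrist_force: [-7.5, 0.7, -1.2]
opening: 0.0393
grasp_force: 61.7
time: 9.8
eef_pos: [0.5213, -0.0153, 0.0408]
eef_rot: [-0.0, 0.999, -0.033, -0.005]
wrist_force: [-8.2, 0.5, -0.5]
opening: 0.0389
grasp_force: 61.8
t 9.8 pos [ 0.5213 -0.0153  0.0408] yaw -3.73 tilt [-0.0095  0.0004] F [-8.2  0.5 -0.5] grip 61.8 op 0.0389 j [-0.05  0.8   0.04  2.01 -0.08  0.34 -1.58]
shift [-0.054 -0.002  0.001]
rot z 0.034
```

```bash
python3 -m jog '[{"translation":[0.02,0,0],"rotation":[0,0,0],"claw":20},{"translation":[0.04,0,0],"rotation":[0,0,0],"claw":20},{"translation":[0.06,0,0],"rotation":[0,0,0],"claw":20},{"translation":[0.08,0,0],"rotation":[0,0,0],"claw":20},{"translation":[0.1,0,0],"rotation":[0,0,0],"claw":20}]' 60
python3 -m jog '[{"translation":[0.01,0,0],"rotation":[0,0,0],"claw":20},{"translation":[0.02,0,0],"rotation":[0,0,0],"claw":20},{"translation":[0.03,0,0],"rotation":[0,0,0],"claw":20},{"translation":[0.04,0,0],"rotation":[0,0,0],"claw":20},{"translation":[0.05,0,0],"rotation":[0,0,0],"claw":20}]' 60
```

```text
time: 10.3
eef_pos: [0.5223, -0.0155, 0.0406]
eef_rot: [-0.0, 0.999, -0.033, -0.006]
wrist_force: [-10.4, 0.5, 1.0]
opening: 0.0392
grasp_force: 61.9
time: 10.8
eef_pos: [0.5224, -0.0155, 0.0404]
eef_rot: [-0.0, 0.999, -0.033, -0.007]
wrist_force: [-12.4, 0.7, 1.6]
opening: 0.0389
grasp_force: 62.0
```

```bash
python3 -m jog '[{"translation":[0.03,0,0],"rotation":[0,0,0],"claw":20},{"translation":[0.06,0,0],"rotation":[0,0,0],"claw":20},{"translation":[0.09,0,0],"rotation":[0,0,0],"claw":20},{"translation":[0.12,0,0],"rotation":[0,0,0],"claw":20},{"translation":[0.12,0,0],"rotation":[0,0,0],"claw":20}]' 60
python3 -m jog '[{"translation":[-0.1,0,0],"rotation":[0,0,0],"claw":20},{"translation":[-0.3,0,0],"rotation":[0,0,0],"claw":20},{"translation":[-0.6,0,0],"rotation":[0,0,0],"claw":20},{"translation":[-0.9,0,0],"rotation":[0,0,0],"claw":20},{"translation":[-1.2,0,0],"rotation":[0,0,0],"claw":20}]' 60
python3 -c "
from h import *
c=cam('wrist'); np.savez('w3.npz',K=c[0],E=c[1]); snap('wrist','i.png',(150,0,350,230),2.5)
goal(.476,-.012,.115,-4)"
```

```text
time: 11.3
eef_pos: [0.5224, -0.0156, 0.04]
eef_rot: [-0.0, 0.999, -0.033, -0.01]
wrist_force: [-17.2, 1.1, 3.1]
opening: 0.0392
grasp_force: 62.3
time: 11.8
eef_pos: [0.5025, -0.014, 0.0417]
eef_rot: [0.0, 0.999, -0.032, 0.0]
wrist_force: [-0.3, 0.6, -4.2]
opening: 0.0392
grasp_force: 61.3
t 11.85 pos [ 0.5003 -0.0139  0.0415] yaw -3.72 tilt [-0.003   0.0001] F [-2.  -0.2 -4.3] grip 61.3 op 0.0391 j [-0.05  0.78  0.03  2.08 -0.09  0.29 -1.58]
shift [-0.982 -0.015 -2.937]
rot z 0.035
```

View pics/i.png

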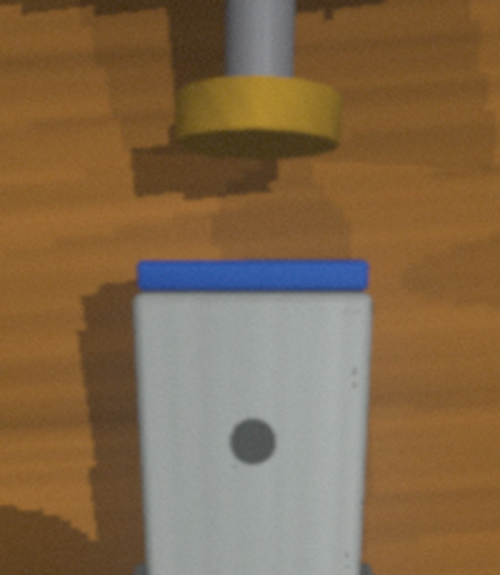

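Blue is home: the flange at rows 260–290 sits tight on the tube end with no gap. Next I lift, back off and turn 180°.

```bash
python3 -m jog '[{"translation":[-0.3,0,-0.3],"rotation":[0,0,0],"claw":20},{"translation":[-0.6,0,-1],"rotation":[0,0,0],"claw":20},{"translation":[-0.9,0,-1.8],"rotation":[0,0,-0.6],"claw":20},{"translation":[-0.9,0,-2.5],"rotation":[0,0,-1.6],"claw":20},{"translation":[-0.9,0,-2.8],"rotation":[0,0,-2.6],"claw":20}]' 60
python3 -m jog '[{"translation":[0,0,0],"rotation":[0,0,-1],"claw":20},{"translation":[0,0,0],"rotation":[0,0,-2],"claw":20},{"translation":[0,0,0],"rotation":[0,0,-3],"claw":20},{"translation":[0,0,0],"rotation":[0,0,-4],"claw":20},{"translation":[0,0,0],"rotation":[0,0,-5],"claw":20}]' 60
python3 -m jog '[{"translation":[0,0,0],"rotation":[0,0,-1],"claw":20},{"translation":[0,0,0],"rotation":[0,0,-2],"claw":20},{"translation":[0,0,0],"rotation":[0,0,-3],"claw":20},{"translation":[0,0,0],"rotation":[0,0,-4],"claw":20},{"translation":[0,0,0],"rotation":[0,0,-5],"claw":20}]' 60
python3 -m jog '[{"translation":[0,0,0],"rotation":[0,0,-1],"claw":20},{"translation":[0,0,0],"rotation":[0,0,-2],"claw":20},{"translation":[0,0,0],"rotation":[0,0,-3],"claw":20},{"translation":[0,0,0],"rotation":[0,0,-4],"claw":20},{"translation":[0,0,0],"rotation":[0,0,-5],"claw":20}]' 60
python3 -m jog '[{"translation":[0,0,0],"rotation":[0,0,-1],"claw":20},{"translation":[0,0,0],"rotation":[0,0,-2],"claw":20},{"translation":[0,0,0],"rotation":[0,0,-3],"claw":20},{"translation":[0,0,0],"rotation":[0,0,-4],"claw":20},{"translation":[0,0,0],"rotation":[0,0,-4.9],"claw":20}]' 60
python3 -c "
from h import *
goal(.476,-.0125,.0414,176.2)"
```

```text
time: 12.35
eef_pos: [0.4804, -0.0126, 0.1135]
eef_rot: [0.0, 0.988, 0.151, 0.001]
wrist_force: [-0.2, 0.7, -4.7]
opening: 0.0392
grasp_force: 61.5
time: 12.85
eef_pos: [0.4799, -0.0128, 0.1121]
eef_rot: [0.0, 0.877, 0.48, -0.0]
wrist_force: [-0.3, -0.7, -3.7]
opening: 0.0392
grasp_force: 61.4
time: 13.35
eef_pos: [0.4798, -0.013, 0.112]
eef_rot: [0.0, 0.66, 0.751, -0.0]
wrist_force: [0.2, 0.3, -4.3]
opening: 0.0389
grasp_force: 61.4
time: 13.85
eef_pos: [0.4798, -0.0132, 0.112]
eef_rot: [0.0, 0.363, 0.932, -0.001]
wrist_force: [0.4, -0.3, -3.6]
opening: 0.0396
grasp_force: 61.4
time: 14.35
eef_pos: [0.4798, -0.0133, 0.1118]
eef_rot: [-0.0, 0.03, 1.0, -0.001]
wrist_force: [-0.3, 0.4, -4.1]
opening: 0.0395
grasp_force: 61.4
t 14.35 pos [ 0.4798 -0.0133  0.1118] yaw 176.55 tilt [-0.0007 -0.0014] F [-0.3  0.4 -4.1] grip 61.4 op 0.0395 j [ 0.48  0.75 -0.78  2.09  0.89  0.67  0.59]
shift [0.151 0.028 2.817]
rot z 0.044
```

```bash
python3 -m jog '[{"translation":[0,0.02,0.5],"rotation":[0,0,0.04],"claw":20},{"translation":[0,0.02,1.2],"rotation":[0,0,0.04],"claw":20},{"translation":[0,0.02,2],"rotation":[0,0,0.04],"claw":20},{"translation":[0,0.02,2.6],"rotation":[0,0,0.04],"claw":20},{"translation":[0,0.02,2.82],"rotation":[0,0,0.04],"claw":20}]' 60
python3 -m jog '[{"translation":[-0.1,0,0],"rotation":[0,0,0],"claw":20},{"translation":[-0.35,0,0],"rotation":[0,0,0],"claw":20},{"translation":[-0.6,0,0],"rotation":[0,0,0],"claw":20},{"translation":[-0.8,0,0],"rotation":[0,0,0],"claw":20},{"translation":[-0.9,0,0],"rotation":[0,0,0],"claw":20}]' 60
python3 -m jog '[{"translation":[-0.05,0,0],"rotation":[0,0,0],"claw":20},{"translation":[-0.1,0,0],"rotation":[0,0,0],"claw":20},{"translation":[-0.15,0,0],"rotation":[0,0,0],"claw":20},{"translation":[-0.2,0,0],"rotation":[0,0,0],"claw":20},{"translation":[-0.25,0,0],"rotation":[0,0,0],"claw":20}]' 60
python3 -m jog '[{"translation":[-0.05,0,0],"rotation":[0,0,0],"claw":20},{"translation":[-0.1,0,0],"rotation":[0,0,0],"claw":20},{"translation":[-0.15,0,0],"rotation":[0,0,0],"claw":20},{"translation":[-0.2,0,0],"rotation":[0,0,0],"claw":20},{"translation":[-0.25,0,0],"rotation":[0,0,0],"claw":20}]' 60
python3 -c "
from h import *
snap('scene','k.png',(190,150,290,250),5)
goal(.52,-.0155,.0414,176.2)"
```

```text
time: 14.85
eef_pos: [0.4792, -0.0128, 0.0402]
eef_rot: [-0.001, 0.035, 0.999, -0.001]
wrist_force: [-0.1, 0.7, -3.9]
opening: 0.0391
grasp_force: 61.4
time: 15.35
eef_pos: [0.5035, -0.0138, 0.0413]
eef_rot: [0.0, 0.036, 0.999, 0.0]
wrist_force: [-0.6, 0.5, -3.7]
opening: 0.0389
grasp_force: 61.4
time: 15.85
eef_pos: [0.5084, -0.0141, 0.0409]
eef_rot: [-0.001, 0.035, 0.999, -0.0]
wrist_force: [-0.8, 0.4, -4.6]
opening: 0.0389
grasp_force: 61.4
time: 16.35
eef_pos: [0.5148, -0.0145, 0.0409]
eef_rot: [-0.001, 0.035, 0.999, 0.0]
wrist_force: [0.6, 0.3, -3.9]
opening: 0.0394
grasp_force: 61.4
t 16.4 pos [ 0.5148 -0.0146  0.0409] yaw 175.95 tilt [-0.0015  0.    ] F [ 0.   0.5 -3.4] grip 61.4 op 0.0393 j [ 0.4   0.89 -0.67  2.03  1.02  0.6   0.51]
shift [-0.212 -0.023 -0.022]
rot z -0.031
```

View pics/k.png

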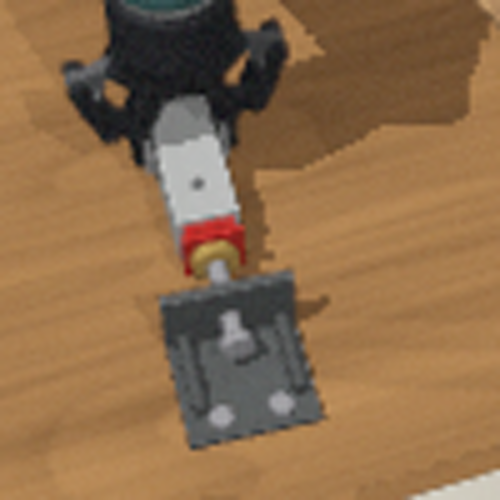

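The red plug's flange, at (215,240) in the crop, is lined up with the nose at (215,255) and just short of touching it. I continue slowly.

```bash
python3 -m jog '[{"translation":[-0.05,0,0],"rotation":[0,0,0],"claw":20},{"translation":[-0.1,0,0],"rotation":[0,0,0],"claw":20},{"translation":[-0.15,0,0],"rotation":[0,0,0],"claw":20},{"translation":[-0.2,0,0],"rotation":[0,0,0],"claw":20},{"translation":[-0.25,0,0],"rotation":[0,0,0],"claw":20}]' 60
python3 -m jog '[{"translation":[-0.04,0,0],"rotation":[0,0,0],"claw":20},{"translation":[-0.08,0,0],"rotation":[0,0,0],"claw":20},{"translation":[-0.12,0,0],"rotation":[0,0,0],"claw":20},{"translation":[-0.16,0,0],"rotation":[0,0,0],"claw":20},{"translation":[-0.2,0,0],"rotation":[0,0,0],"claw":20}]' 60
```

```text
time: 16.9
eef_pos: [0.5184, -0.0149, 0.0405]
eef_rot: [-0.003, 0.035, 0.999, -0.0]
wrist_force: [-7.0, 0.9, -1.5]
opening: 0.0388
grasp_force: 61.7
time: 17.4
eef_pos: [0.5227, -0.0153, 0.0404]
eef_rot: [-0.003, 0.035, 0.999, -0.001]
wrist_force: [-8.2, 1.3, -1.4]
opening: 0.0392
grasp_force: 61.8
```

```bash
python3 -m jog '[{"translation":[-0.04,0,0],"rotation":[0,0,0],"claw":20},{"translation":[-0.08,0,0],"rotation":[0,0,0],"claw":20},{"translation":[-0.12,0,0],"rotation":[0,0,0],"claw":20},{"translation":[-0.16,0,0],"rotation":[0,0,0],"claw":20},{"translation":[-0.2,0,0],"rotation":[0,0,0],"claw":20}]' 60
python3 -m jog '[{"translation":[-0.02,0,0],"rotation":[0,0,0],"claw":20},{"translation":[-0.04,0,0],"rotation":[0,0,0],"claw":20},{"translation":[-0.06,0,0],"rotation":[0,0,0],"claw":20},{"translation":[-0.08,0,0],"rotation":[0,0,0],"claw":20},{"translation":[-0.1,0,0],"rotation":[0,0,0],"claw":20}]' 60
```

```text
time: 17.9
eef_pos: [0.5246, -0.0155, 0.0398]
eef_rot: [-0.006, 0.035, 0.999, -0.001]
wrist_force: [-14.9, 2.3, 1.9]
opening: 0.039
grasp_force: 62.0
time: 18.4
eef_pos: [0.5247, -0.0157, 0.0395]
eef_rot: [-0.008, 0.035, 0.999, -0.001]
wrist_force: [-19.7, 1.8, 5.3]
opening: 0.0393
grasp_force: 62.3
```

Red has bottomed too: 19.7 N with no further travel. I back off, lift and head for the tray.

```bash
python3 -m jog '[{"translation":[0.2,0,0],"rotation":[0,0,0],"claw":20},{"translation":[0.6,0,0],"rotation":[0,0,0],"claw":20},{"translation":[1.1,0,0],"rotation":[0,0,0],"claw":20},{"translation":[1.6,0,0],"rotation":[0,0,0],"claw":20},{"translation":[2,0,0],"rotation":[0,0,0],"claw":20}]' 60
python3 -m jog '[{"translation":[0.2,0,-0.4],"rotation":[0,0,0],"claw":20},{"translation":[0.4,0,-1.2],"rotation":[0,0,0],"claw":20},{"translation":[0.4,0,-2],"rotation":[0,0,0],"claw":20},{"translation":[0.4,0,-2.7],"rotation":[0,0,0],"claw":20},{"translation":[0.4,0,-3],"rotation":[0,0,0],"claw":20}]' 60
python3 -c "
from h import *
snap('scene','l.png',(190,120,310,220),5)
goal(.471,-.2655,.115,187.7)"
```

```text
time: 18.9
eef_pos: [0.4833, -0.0123, 0.0412]
eef_rot: [-0.0, 0.035, 0.999, 0.0]
wrist_force: [-0.2, -0.5, -3.7]
opening: 0.0388
grasp_force: 61.3
time: 19.4
eef_pos: [0.4749, -0.0114, 0.118]
eef_rot: [0.001, 0.035, 0.999, 0.0]
wrist_force: [0.0, 0.7, -4.0]
opening: 0.0392
grasp_force: 61.5
t 19.45 pos [ 0.4751 -0.0115  0.1182] yaw 175.94 tilt [0.0028 0.    ] F [ 0.6  0.4 -3. ] grip 61.5 op 0.0394 j [ 0.48  0.74 -0.79  2.11  0.88  0.67  0.58]
shift [ -0.556 -10.146   0.127]
rot z -1.47
```

View pics/l.png

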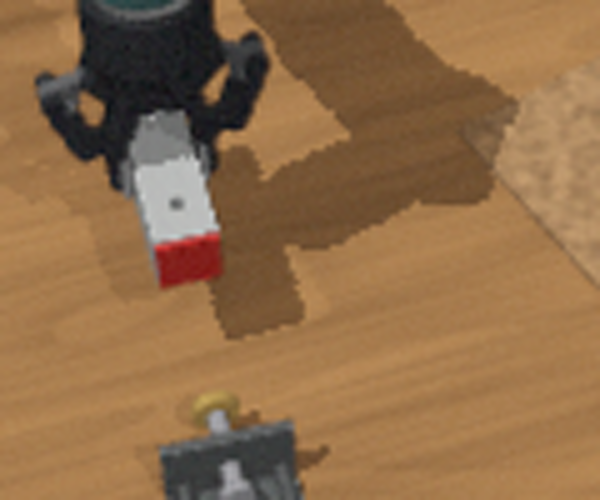

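The red flange at (190,255) sits tight on the tube. Over to the tray.

```bash
python3 -m jog '[{"translation":[0,-0.6,0],"rotation":[0,0,0],"claw":20},{"translation":[-0.1,-1.8,0],"rotation":[0,0,0],"claw":20},{"translation":[-0.2,-3,0],"rotation":[0,0,0],"claw":20},{"translation":[-0.3,-4.2,0],"rotation":[0,0,0],"claw":20},{"translation":[-0.3,-5.4,0],"rotation":[0,0,0],"claw":20}]' 60
python3 -m jog '[{"translation":[0,-1.2,0],"rotation":[0,0,-0.4],"claw":20},{"translation":[-0.1,-2.4,0],"rotation":[0,0,-0.8],"claw":20},{"translation":[-0.2,-3.5,0],"rotation":[0,0,-1.2],"claw":20},{"translation":[-0.25,-4.4,0],"rotation":[0,0,-1.47],"claw":20},{"translation":[-0.25,-4.75,0],"rotation":[0,0,-1.47],"claw":20}]' 60
python3 -c "
from h import *
goal(.471,-.2655,.0395,187.7); c=cam('wrist'); np.savez('w4.npz',K=c[0],E=c[1]); snap('wrist','n.png',k=1.5)"
```

```text
time: 19.95
eef_pos: [0.4717, -0.1481, 0.1155]
eef_rot: [-0.001, 0.035, 0.999, 0.0]
wrist_force: [0.2, -0.4, -3.4]
opening: 0.0394
grasp_force: 61.5
time: 20.45
eef_pos: [0.4685, -0.2688, 0.1149]
eef_rot: [-0.001, -0.065, 0.998, -0.0]
wrist_force: [-1.1, 0.7, -3.5]
opening: 0.0396
grasp_force: 61.5
t 20.45 pos [ 0.4685 -0.2688  0.1149] yaw -172.53 tilt [-0.0026 -0.0008] F [-1.1  0.7 -3.5] grip 61.5 op 0.0396 j [ 1.    0.84 -0.87  1.93  0.89  0.82  1.33]
shift [-0.123  0.121  3.016]
rot z -0.029
```

View pics/n.png

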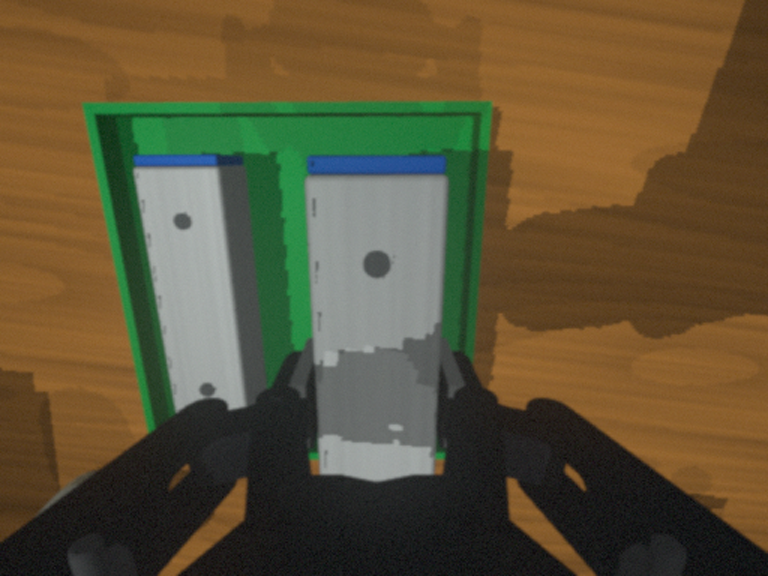

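The wrist view shows the tube over the free space, with the tray's -x rim at (84,104)–(491,102) and the finished tube's blue end at (134,166)–(219,166). I compute the exact target from these.

```bash
python3 -c "
from h import *
w=np.load('w4.npz'); ce=(w['K'],w['E'])
f=lambda u,v,z: px2w('wrist',(u+.5)/1.5-.5,(v+.5)/1.5-.5,z,ce)
a,b=f(84,104,.022),f(491,102,.022); d=b-a; L=np.linalg.norm(d); y=d/L; x=np.array([y[1],-y[0],0])
print(L,'tray yaw',np.degrees(np.arctan2(x[1],x[0]))); c=(a+b)/2+x*.105; print('tray c',c,'target',c+y*.045)
p,q=f(134,166,.045),f(219,166,.045); h1,h2=f(182,221,.045),f(207,390,.045)
print('done yaw',np.degrees(np.arctan2(*(h2-h1)[1::-1])),'c',(p+q)/2+x*.07,'holes c',(h1+h2)/2)
goal(.471,-.2655,.0395,187.7)"
```

```text
0.19959109478835535 tray yaw 7.712540405608511
tray c [ 0.47735159 -0.31139589  0.022     ] target [ 0.47131246 -0.26680297  0.022     ]
done yaw 7.8642708419463005 c [ 0.47805697 -0.35933486  0.045     ] holes c [ 0.47878671 -0.36025916  0.045     ]
t 20.5 pos [ 0.4685 -0.269   0.115 ] yaw -172.59 tilt [-0.0027 -0.001 ] F [ 0.5 -1.3 -4.1] grip 61.5 op 0.0395 j [ 1.    0.84 -0.87  1.93  0.89  0.82  1.33]
shift [-0.127  0.127  3.018]
rot z -0.036
```

```bash
python3 -m jog '[{"translation":[-0.15,0.08,0.5],"rotation":[0,0,-0.03],"claw":20},{"translation":[-0.15,0.08,1.2],"rotation":[0,0,-0.03],"claw":20},{"translation":[-0.15,0.08,1.9],"rotation":[0,0,-0.03],"claw":20},{"translation":[-0.15,0.08,2.5],"rotation":[0,0,-0.03],"claw":20},{"translation":[-0.15,0.08,2.8],"rotation":[0,0,-0.03],"claw":20}]' 60
python3 -m jog '[{"translation":[0,0,0.05],"rotation":[0,0,0],"claw":20},{"translation":[0,0,0.1],"rotation":[0,0,0],"claw":20},{"translation":[0,0,0.15],"rotation":[0,0,0],"claw":20},{"translation":[0,0,0.2],"rotation":[0,0,0],"claw":20},{"translation":[0,0,0.2],"rotation":[0,0,0],"claw":20}]' 60
python3 -c "
from h import *
goal(.472,-.2665,.0388,187.7)"
```

```text
time: 21.0
eef_pos: [0.4725, -0.2605, 0.0442]
eef_rot: [-0.002, -0.071, 0.997, 0.001]
wrist_force: [-0.4, -0.2, -3.4]
opening: 0.0395
grasp_force: 61.6
time: 21.5
eef_pos: [0.4729, -0.2634, 0.0412]
eef_rot: [-0.0, -0.069, 0.998, -0.0]
wrist_force: [-0.0, 0.7, -2.9]
opening: 0.0392
grasp_force: 61.6
t 21.5 pos [ 0.4729 -0.2634  0.0412] yaw -172.06 tilt [-0.0009 -0.0003] F [-0.   0.7 -2.9] grip 61.6 op 0.0392 j [ 0.93  0.94 -0.76  1.95  1.04  0.71  1.21]
shift [ 0.053 -0.116  0.096]
rot z 0.03
```

```bash
python3 -m jog '[{"translation":[0.03,-0.1,0],"rotation":[0,0,0.03],"claw":20},{"translation":[0.03,-0.1,0.03],"rotation":[0,0,0.03],"claw":20},{"translation":[0.03,-0.1,0.07],"rotation":[0,0,0.03],"claw":20},{"translation":[0.03,-0.1,0.1],"rotation":[0,0,0.03],"claw":20},{"translation":[0.03,-0.1,0.12],"rotation":[0,0,0.03],"claw":20}]' 60
python3 -m jog '[{"translation":[0,0,0.02],"rotation":[0,0,0],"claw":20},{"translation":[0,0,0.04],"rotation":[0,0,0],"claw":20},{"translation":[0,0,0.04],"rotation":[0,0,0],"claw":20},{"translation":[0,0,0.04],"rotation":[0,0,0],"claw":20},{"translation":[0,0,0.04],"rotation":[0,0,0],"claw":20}]' 60
python3 -c "
from h import *
goal(.472,-.2665,.0388,187.7)"
```

```text
time: 22.0
eef_pos: [0.4724, -0.266, 0.0388]
eef_rot: [-0.001, -0.067, 0.998, -0.0]
wrist_force: [-2.7, -0.4, 10.3]
opening: 0.039
grasp_force: 63.4
time: 22.5
eef_pos: [0.4724, -0.266, 0.0388]
eef_rot: [-0.001, -0.067, 0.998, -0.001]
wrist_force: [-5.9, 0.1, 15.3]
opening: 0.0394
grasp_force: 64.0
t 22.5 pos [ 0.4724 -0.266   0.0388] yaw -172.29 tilt [-0.0012 -0.0018] F [-5.9  0.1 15.3] grip 64.0 op 0.0394 j [ 0.93  0.94 -0.76  1.95  1.04  0.7   1.21]
shift [ 0.019 -0.02  -0.   ]
rot z 0.001
```

The tube rests on the floor. I ease off, open partly because of the wall clearance, and lift straight up.

```bash
python3 -m jog '[{"translation":[0,0,-0.05],"rotation":[0,0,0],"claw":20},{"translation":[0,0,-0.07],"rotation":[0,0,0],"claw":20},{"translation":[0,0,-0.07],"rotation":[0,0,0],"claw":20},{"translation":[0,0,-0.07],"rotation":[0,0,0],"claw":50},{"translation":[0,0,-0.07],"rotation":[0,0,0],"claw":55}]' 20
python3 -m jog '[{"translation":[0,0,0],"rotation":[0,0,0],"claw":60},{"translation":[0,0,0],"rotation":[0,0,0],"claw":63},{"translation":[0,0,0],"rotation":[0,0,0],"claw":63},{"translation":[0,0,0],"rotation":[0,0,0],"claw":63},{"translation":[0,0,0],"rotation":[0,0,0],"claw":63}]' 20
```

```text
time: 23.0
eef_pos: [0.4728, -0.2657, 0.0387]
eef_rot: [-0.0, -0.067, 0.998, 0.0]
wrist_force: [0.3, -0.4, -0.9]
opening: 0.0468
grasp_force: 0.0
time: 23.5
eef_pos: [0.4724, -0.2658, 0.0387]
eef_rot: [-0.001, -0.067, 0.998, 0.0]
wrist_force: [-0.4, -0.1, 0.4]
opening: 0.0535
grasp_force: 0.0
```

```bash
python3 -m jog '[{"translation":[0,0,-0.4],"rotation":[0,0,0],"claw":63},{"translation":[0,0,-1.2],"rotation":[0,0,0],"claw":63},{"translation":[0,0,-2.2],"rotation":[0,0,0],"claw":63},{"translation":[0,0,-3.4],"rotation":[0,0,0],"claw":63},{"translation":[0,0,-4.6],"rotation":[0,0,0],"claw":63}]' 20
python3 -m jog '[{"translation":[1.2,0,-0.8],"rotation":[0,0,0],"claw":63},{"translation":[1.8,0,-1.6],"rotation":[0,0,0],"claw":63},{"translation":[2,0,-2.4],"rotation":[0,0,0],"claw":63},{"translation":[2,0,-3],"rotation":[0,0,0],"claw":63},{"translation":[2,0,-3],"rotation":[0,0,0],"claw":63}]' 20
python3 -c "
from h import *
im=viewer.snapshot('wrist')[:,:,::-1]; im2=viewer.snapshot('scene')[:,:,::-1]
cv2.imwrite('pics/p.png',np.hstack([cv2.resize(im,(400,300)),cv2.resize(im2,(400,300))]))"
```

```text
time: 24.0
eef_pos: [0.4724, -0.2655, 0.1554]
eef_rot: [-0.001, -0.068, 0.998, 0.0]
wrist_force: [-0.4, -0.1, -0.5]
opening: 0.0537
grasp_force: 0.0
time: 24.5
eef_pos: [0.4246, -0.2728, 0.231]
eef_rot: [0.001, -0.067, 0.998, -0.001]
wrist_force: [0.5, 0.5, 0.8]
opening: 0.0536
grasp_force: 0.0
```

View pics/p.png

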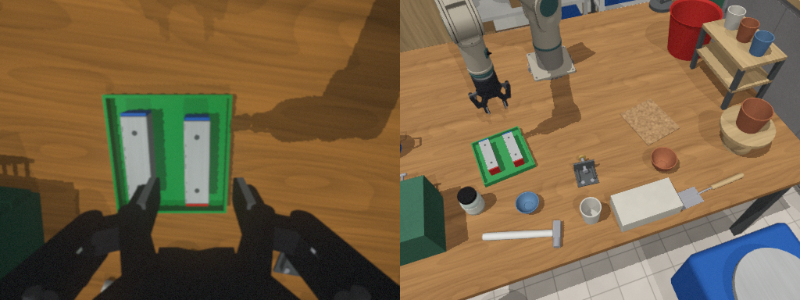

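The tube lies flat in the tray at (198,160) in the wrist view, parallel to the finished tube at (135,160), and both plugs are tight. The bowl and dish are undisturbed.

```bash
python3 -c "
from rig import job
print(job.sign_off())"
```

```text
the job is handed in; nothing more can be done
None
```

I pressed both plugs home on the stop (highest force read about 20 N), laid the tube flat in the tray beside the finished tube and lined up with it, and handed the job in after about 25 s; no verdict came back.

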